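# Fill the empty pocket in the lower tray and restack

### The job

The lower of the two stacked grey trays is one drill chuck short. Lift off the upper tray with the ball bearings in it and set it down on the bench, set the spare chuck from the bench upright into the empty pocket of the lower tray, then put the upper tray back on the lower one, fully seated. Keep the upper tray level with its bearings in it, set things down rather than dropping them, and leave the lower tray, its other chucks and everything else where they are.

Things in the scene. Friction and masses are not known exactly. Their poses are not given: they have to be found in the camera images.
- lower_tray: loose lower tray, grey plastic, open top, 118 x 220 x 58 mm (x, y, z), 1.2 kg, walls and floor 4 mm. Origin: centre of its underside; y along its length. Four 47 x 47 mm pockets in a row along y; the ribs across the row stand 10 mm above the tray's floor, the two ribs along the row 5 mm; 29 mm of free floor between these and each long wall, 9 mm to the end walls. Three pockets hold a chuck
- upper_tray: upper tray, 118 x 220 mm, rim 42 mm high, 0.28 to 0.46 kg, at first on the lower tray at the same yaw. Origin: centre of its underside; y along its length. Its foot (94 x 196 mm, then 101 x 203 mm, 6 mm deep in all) drops inside the lower rim (110 x 212 mm); the flange then rests on the rim, its origin 52 mm above the lower tray's. Same either way round
- grip (a point): middle of the upper tray's bridge handle, 80 mm above the tray's underside: a bar along the tray's y, 14 mm thick (x), 104 mm long, 20 mm high, over the tray's middle wall; the bays beside its middle are empty
- bearing_1: steel ball bearing, 40 mm across, 12 mm high, 65 g, lying loose in a corner bay of the upper tray, the bay floor 10 mm above the tray's underside. Origin: centre of its underside
- bearing_2: a second such bearing, in the diagonally facing corner bay
- spare_chuck: spare drill chuck, grey steel, round, 38 mm across, 44 mm high, 0.2 kg, standing on the bench. Straight-sided only from 4 to 26 mm above its foot; above that it tapers to 26 mm across, so grip it low. The bench between it and the trays is clear (x 0.45 to 0.60, y -0.27 to -0.03). Origin: centre of its underside, z up
- chuck_1: drill chuck like the spare, standing in one of the lower tray's pockets (which one varies)
- chuck_2: the same, in another pocket
- chuck_3: the same, in another pocket
- bottle_cap: bystander: ribbed blue bottle cap, 36 mm across, 27 mm high, on the bench near the spare chuck
- tape_measure: bystander: yellow tape measure, 74 x 82 x 35 mm, at the back of the work area
- gauge: bystander: round pressure gauge lying on its back, 98 x 70 x 31 mm, at the back of the work area
- pocket0 (a point): centre of the floor of pocket 0 of the lower tray, at y = -75 mm in the tray's frame, 4 mm above the tray's underside; a chuck standing in it has its origin here
- pocket1 (a point): centre of the floor of pocket 1 of the lower tray, at y = -25 mm in the tray's frame, 4 mm above the tray's underside; a chuck standing in it has its origin here
- pocket2 (a point): centre of the floor of pocket 2 of the lower tray, at y = +25 mm in the tray's frame, 4 mm above the tray's underside; a chuck standing in it has its origin here
- pocket3 (a point): centre of the floor of pocket 3 of the lower tray, at y = +75 mm in the tray's frame, 4 mm above the tray's underside; a chuck standing in it has its origin here

How it is judged:
On the way, in this order (a step that is already met when the one before it is completed fails the run):
1. the upper tray is set down level on the bench, clear of the lower tray and let go (horizontal distance between upper_tray and lower_tray above 0.11 m and height (world z) of upper_tray below 0.008 m and angle between upper_tray's own z axis and vertical below 0.05 rad and contact force between the fingers and upper_tray below 0.1 N and linear speed of upper_tray below 0.02 m/s), for 0.2 s.
2. the spare chuck stands upright in the empty pocket, let go ((distance between spare_chuck and pocket0 below 0.012 m or distance between spare_chuck and pocket1 below 0.012 m or distance between spare_chuck and pocket2 below 0.012 m or distance between spare_chuck and pocket3 below 0.012 m) and angle between spare_chuck's own z axis and vertical below 0.15 rad and contact force between the fingers and spare_chuck below 0.1 N and linear speed of spare_chuck below 0.02 m/s), for 0.2 s.
3. the upper tray is back on the lower tray, fully seated, let go (z of upper_tray in the frame of lower_tray between 0.048 and 0.0545 m and horizontal distance between upper_tray and lower_tray below 0.008 m and angle between the y axis of upper_tray and the y axis of lower_tray, either way round below 0.07 rad and angle between upper_tray's own z axis and vertical below 0.03 rad and contact force between the fingers and upper_tray below 0.1 N and linear speed of upper_tray below 0.02 m/s), for 0.2 s.
At the end, for the whole second after the job is handed in: Spare upright in the empty pocket (12 mm, 0.15 rad); upper tray level on the lower, at most 2.5 mm above its seated height, within 8 mm and 0.07 rad, both bearings in it; lower tray, its other chucks and bystanders within 30 mm of their start; all at rest ((distance between spare_chuck and pocket0 below 0.012 m or distance between spare_chuck and pocket1 below 0.012 m or distance between spare_chuck and pocket2 below 0.012 m or distance between spare_chuck and pocket3 below 0.012 m) and angle between spare_chuck's own z axis and vertical below 0.15 rad and z of upper_tray in the frame of lower_tray between 0.048 and 0.0545 m and horizontal distance between upper_tray and lower_tray below 0.008 m and angle between the y axis of upper_tray and the y axis of lower_tray, either way round below 0.07 rad and angle between upper_tray's own z axis and vertical below 0.03 rad and distance of each of chuck_1, chuck_2, chuck_3, lower_tray, bottle_cap, tape_measure, gauge from where it was at the start of the episode below 0.03 m and linear speed of each of upper_tray, spare_chuck below 0.02 m/s and x of bearing_1 in the frame of upper_tray between -0.057 and 0.057 m and y of bearing_1 in the frame of upper_tray between -0.108 and 0.108 m and z of bearing_1 in the frame of upper_tray between 0.005 and 0.04 m and x of bearing_2 in the frame of upper_tray between -0.057 and 0.057 m and y of bearing_2 in the frame of upper_tray between -0.108 and 0.108 m and z of bearing_2 in the frame of upper_tray between 0.005 and 0.04 m); the robot touches nothing.
It fails at once if the upper tray is tipped by more than 0.4 rad (angle between upper_tray's own z axis and vertical above 0.4 rad).
It fails at once if the spare chuck or the upper tray is dropped or thrown (faster than 0.5 m/s with no finger on it) ((contact force between the fingers and spare_chuck below 0.1 N and linear speed of spare_chuck above 0.5 m/s) or (contact force between the fingers and upper_tray below 0.1 N and linear speed of upper_tray above 0.5 m/s)).
It fails at once if a bystander is moved by more than 30 mm (distance of any of bottle_cap, tape_measure, gauge from where it was at the start of the episode above 0.03 m).
It also fails if it takes over 72 s, if anything falls off the work surface, if the arm or the gripper's body presses on something with over 40 N, if the wrist force passes 120 N, or if a joint passes its speed limit or range.

### The arm

A 7-joint arm with a two-finger parallel gripper is mounted at the origin on a cart in front of the work surface, level with it; the furniture and walls round the work are solid. World frame = base frame: x ahead of the robot, y to its left, z up, the work surface at z = 0. Lengths are in m, angles in rad, forces in N, time in s.
With the tool pointing down it reaches from about 0.4 to 0.875 m from the base axis. Payload 6.5 kg.
Tool frame: the origin (TCP) lies at the centre of the arm's flange, where the gripper is bolted on; the fingertips stand 166 mm ahead of it and the grasp point (between the pads) lies 147 mm ahead of it; z points along the fingers, y is the line along which they close (so a half turn about z gives the same grasp; the last joint's range is limited). The gripper opens to 88 mm and grips with 3 to 60 N. Pads are 18 mm wide; open, the fingers measure 123 mm over their backs; the gripper's body (75 mm by 187 mm) begins 45 mm behind the grasp point.
Start: joints at [-1.371, 0.536, -0.004, 1.538, 0.003, 1.067, -0.071], TCP at [0.171, 0.627, 0.405] pointing down, gripper open.
Joint ranges: [-2.7, 2.7], [-0.37, 2.16], [-1.27, 1.26], [0.24, 2.4], [-1.31, 4.45], [0.19, 1.91], [-2.76, 2.76]. Speed limits (rad/s): [2.39, 2.39, 3.14, 3.14, 3.14, 3.14, 3.14].

### API

Orientations are given as a 3x3 rotation matrix whose columns are the frame's x, y, z axes.
In Python, from workcell import env, hand, eyes, models gives the robot as it stands. Calls block until the motion is done:
- env.goto(position, orientation): joint-space move of the TCP to a pose.
- env.move_straight(position, frame=None, velocity=0.15): straight line of the TCP; frame=None keeps the orientation; velocity is the mean speed in m/s.
- env.move_j(angles): joint-space move.
- hand.open_jaws() and hand.grab(): open the fingers fully, or close them until they stop; the grip force is fixed at half the most.
- env.dwell(seconds).
- env.solve_ik(position, orientation): joint angles nearest the present ones, or None.
- env.get_obs(): the state.
- eyes.get_image(name): name is "side" or "top" or "wrist"; returns a dict with "img" (420x560x3 uint8, blue, green, red), "depth" (420x560 float32, m along the optical axis (not along the pixel's ray), 0 where there is no reading), "fx", "fy", "cx", "cy" (pixels), "dist_coeffs" ([k1, k2, p1, p2, k3] as OpenCV has them; the pictures are not rectified), "R" (3x3) and "t" (3): a world point X has camera coordinates R X + t. Camera axes: x right, y down, z forward; pixel columns grow to the right and rows downward; lengths in m; the calibration is good to about 2 mm. A picture is of the moment at which its call begins.
A pose or a line that the arm cannot do raises env.PlanningError and nothing moves.
- env.finish_job(): hands the job in; it is judged then, once.
Trained networks look in the newest picture that a camera, given by its name, has taken for a name from the list of things; names that differ only in an ending like _2 or _b are one class to them, and where a whole thing is asked for, a point or a joint stands for the part that bears it (a point fixed in the world has none). Each returns a list of dicts, best first, with "confidence" (0 to 1); they miss things now and then, are a little off and sometimes report something else, mostly with a low value. They report only what shows in the picture. A call takes as long as a camera call.
- models.look_for(camera, name): "box" ([left, top, right, bottom] as shares, 0 to 1, of the picture: columns of its width, rows of its height, round what is visible of it).
The state is a dict: "t": time; "joint_positions": joint angles; "joint_vel": joint speeds; "tau": joint torques, N m; "tcp_pos": TCP position; "tool_rot": TCP orientation; "contact_force": force on the tool from outside, world axes, zero at the start; "wrist_torque": the same for the moment, N m; "gripper_width": opening from 0.0 (shut) to 1.0 (fully open); "gripper_force": force on a finger pad.
Only numpy, scipy, OpenCV 4.12 (cv2) and the standard library are available. Lean on these libraries where they do the work, as an engineer would, in place of code of your own. Each camera call takes 0.05 s, during which the arm holds its last target. There are 200 camera calls.

## Working session

There is one attempt and no reset: what is moved stays moved. The work goes in short steps, each a Python script; the robot and the scene stay as the last script left them, time stands still between calls to the robot, and variables do not carry over. Pictures are saved under pics/ and viewed, at most 10 in all, crops included, and the job is handed in when it is done.

```bash
ls; mkdir -p pics; python3 - <<'E'
from workcell import env,hand,eyes,models
import cv2,numpy as np
for c in ["top","side"]:
    d=eyes.get_image(c); cv2.imwrite(f"pics/{c}0.png",d["img"])
    print(c,d["fx"],d["fy"],d["cx"],d["cy"],d["dist_coeffs"],np.round(d["R"],3).tolist(),np.round(d["t"],3), (d["depth"]>0).mean())
    for n in ["lower_tray","upper_tray","grip","spare_chuck","bearing_1","bottle_cap"]:
        print(n,[(np.round(np.array(r["box"])*[560,420,560,420],0).tolist(),round(r["confidence"],2)) for r in models.look_for(c,n)][:4])
print(env.get_obs()["t"])
E
```

```text
pics
workcell.py
top 457.98322653837806 457.98322653837806 280.27554655366305 194.29632284384786 [-0.06964282  0.          0.          0.          0.        ] [[-0.004, -1.0, 0.004], [-0.999, 0.004, -0.041], [0.041, -0.004, -0.999]] [-0.064  0.593  1.095] 0.9960714285714286
lower_tray []
upper_tray [([141.0, 216.0, 244.0, 277.0], 0.79)]
grip [([139.0, 215.0, 244.0, 274.0], 0.74)]
spare_chuck [([395.0, 194.0, 413.0, 211.0], 0.76), ([388.0, 249.0, 402.0, 265.0], 0.75)]
bearing_1 [([214.0, 253.0, 229.0, 269.0], 0.78), ([155.0, 218.0, 173.0, 237.0], 0.66)]
bottle_cap []
side 516.7880766592777 516.7880766592777 281.27770987252325 212.3689045284805 [-0.10654103  0.          0.          0.          0.        ] [[0.921, -0.389, 0.017], [-0.181, -0.467, -0.865], [0.344, 0.794, -0.501]] [-0.588  0.194  1.052] 0.9959438775510204
lower_tray [([172.0, 204.0, 237.0, 257.0], 0.82)]
upper_tray [([171.0, 172.0, 233.0, 237.0], 0.57)]
grip []
spare_chuck [([312.0, 331.0, 333.0, 359.0], 0.71)]
bearing_1 [([174.0, 203.0, 235.0, 256.0], 0.46)]
bottle_cap [([246.0, 348.0, 265.0, 370.0], 0.69)]
0.7
```

View pics/top0.png

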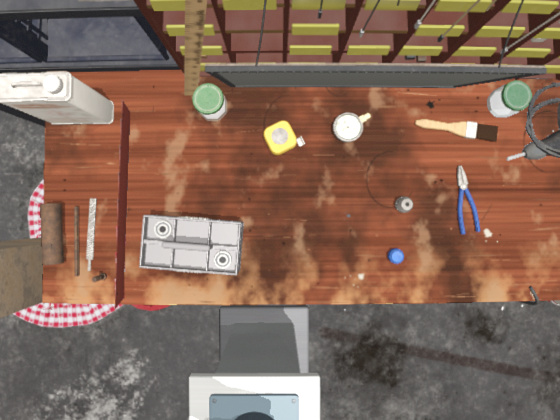

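View pics/side0.png

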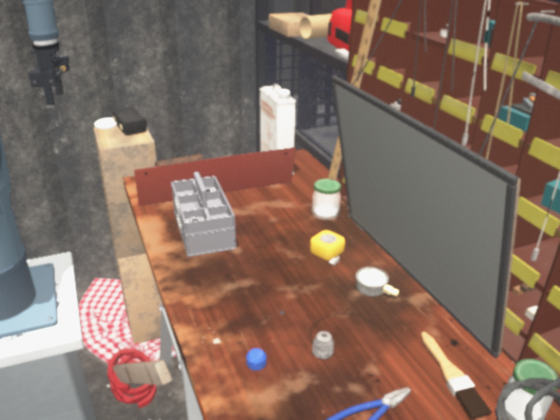

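The top view shows the stacked trays at about (192,246) with bearings at (162,229) and (222,260), the spare chuck at (404,204) and the cap at (396,256). The side view agrees: trays (203,215), chuck (323,345), cap (256,359). The second top "spare_chuck" hit (395,257) is really the cap. Next I'll measure from depth.

```bash
cat > h.py <<'E'
from workcell import env,hand,eyes,models
import cv2,numpy as np
def K(d): return np.array([[d["fx"],0,d["cx"]],[0,d["fy"],d["cy"]],[0,0,1]])
def cloud(d):
    h,w=d["depth"].shape
    uv=np.stack(np.meshgrid(np.arange(w),np.arange(h)),-1).reshape(-1,1,2).astype(float)
    n=cv2.undistortPoints(uv,K(d),np.array(d["dist_coeffs"])).reshape(-1,2)
    z=d["depth"].reshape(-1)
    P=np.c_[n*z[:,None],z]
    W=(P-np.array(d["t"]))@np.array(d["R"])
    W[z<=0]=np.nan
    return W.reshape(h,w,3)
def ray(d,u,v):
    n=cv2.undistortPoints(np.array([[[u,v]]],float),K(d),np.array(d["dist_coeffs"])).reshape(2)
    R=np.array(d["R"]); return -R.T@np.array(d["t"]), R.T@np.r_[n,1]
def at_z(d,u,v,z):
    o,r=ray(d,u,v); return o+r*(z-o[2])/r[2]
def down(yaw):  # tool z down, tool y (closing) at angle yaw in world xy
    y=np.array([np.cos(yaw),np.sin(yaw),0]); z=np.array([0,0,-1.]); return np.c_[np.cross(y,z),y,z]
def boxes(c,n): return [(np.array(r["box"])*[560,420,560,420],r["confidence"]) for r in models.look_for(c,n)]
def rect(W,m):
    p=W[m][:,:2].astype(np.float32); return cv2.minAreaRect(p)
E
python3 - <<'E'
from h import *
np.set_printoptions(precision=4,suppress=True)
for c in ["top","side"]:
    d=eyes.get_image(c); W=cloud(d); Z=W[...,2]
    reg=(W[...,0]>.35)&(W[...,0]<.7)&(W[...,1]>.03)&(W[...,1]<.32)
    print(c,"bench z",np.nanmedian(Z[(W[...,0]>.45)&(W[...,0]<.6)&(W[...,1]>-.2)&(W[...,1]<-.05)]))
    print(np.histogram(Z[reg],bins=np.arange(-.005,.2,.01)))
    for lo,hi in [(.085,.105),(.125,.16)]:
        m=reg&(Z>lo)&(Z<hi); print(lo,m.sum(),rect(W,m),np.median(Z[m]) if m.any() else 0)
    for x0,x1,y0,y1 in [(.45,.62,-.35,-.24),(.35,.47,-.35,-.2)]:
        m=(W[...,0]>x0)&(W[...,0]<x1)&(W[...,1]>y0)&(W[...,1]<y1)&(Z>.012)&(Z<.08)
        print("obj",m.sum(),rect(W,m) if m.any() else 0,np.percentile(Z[m],[50,98]) if m.any() else 0)
    m=(Z>.04)&(W[...,0]>.25)&(W[...,0]<.85)&(W[...,1]>.29)&(W[...,1]<.5)
    print("wall",np.percentile(W[m],[2,50,98],axis=0))
E
```

```text
top bench z 0.0009312187394562506
(array([10785,   372,   118,   107,   112,   129,  2686,   941,   628,
         761,   336,   126,   196,    58,   308,    12,     0,     0,
           0,     0]), array([-0.005,  0.005,  0.015,  0.025,  0.035,  0.045,  0.055,  0.065,
        0.075,  0.085,  0.095,  0.105,  0.115,  0.125,  0.135,  0.145,
        0.155,  0.165,  0.175,  0.185,  0.195]))
0.085 1097 ((0.5234492421150208, 0.16521726548671722), (0.2703516185283661, 0.3457363545894623), 89.48236083984375) 0.09351883921251712
0.125 378 ((0.5267797708511353, 0.18859612941741943), (0.20803973078727722, 0.32526910305023193), 89.04776000976562) 0.14133077494100918
obj 85 ((0.5139687061309814, -0.34770509600639343), (0.020339766517281532, 0.13136489689350128), 82.46985626220703) [0.0264 0.04  ]
obj 135 ((0.44508054852485657, -0.33771660923957825), (0.03350839391350746, 0.024143369868397713), 0.15412618219852448) [0.0261 0.0311]
wall [[0.3833 0.292  0.0425]
 [0.7726 0.3942 0.1435]
 [0.8264 0.4946 0.2637]]
side bench z -0.0002236021699402968
(array([4382,  266,  297,  271,  318,  315,  758,  832, 
[... 186 characters left out ...]
105,  0.115,  0.125,  0.135,  0.145,
        0.155,  0.165,  0.175,  0.185,  0.195]))
0.085 1336 ((0.5245822072029114, 0.16727536916732788), (0.2751275599002838, 0.3491741120815277), 89.80294036865234) 0.09288981679406876
0.125 174 ((0.5392874479293823, 0.18401660025119781), (0.2090281993150711, 0.31365805864334106), 88.13691711425781) 0.1401138680768021
obj 27 ((0.45594343543052673, -0.34320569038391113), (0.014262208715081215, 0.011721247807145119), 84.35645294189453) [0.0254 0.0275]
obj 131 ((0.44315946102142334, -0.342905730009079), (0.023257896304130554, 0.03423919156193733), 68.76101684570312) [0.0257 0.0285]
wall [[0.3514 0.2909 0.0434]
 [0.6726 0.3039 0.0987]
 [0.8186 0.4885 0.2473]]
```

```bash
python3 - <<'E'
from h import *
np.set_printoptions(precision=4,suppress=True)
for c in ["top","side"]:
    d=eyes.get_image(c); W=cloud(d); Z=W[...,2]
    o=np.array([at_z(d,u,v,0.09) for u,v in ([(141,216),(244,277)] if c=="top" else [])])
    if len(o): print("tray box corners",o)
    reg=(W[...,0]>.35)&(W[...,0]<.7)&(W[...,1]>.03)&(W[...,1]<.32)
    m=(Z>.128)&(Z<.15)&reg
    n,l,s,cc=cv2.connectedComponentsWithStats(m.astype(np.uint8))
    for i in range(1,n):
        if s[i,4]>15: print(c,"handle?",s[i],rect(W,l==i),W[l==i].mean(0))
    m=(Z>.086)&(Z<.102)&reg
    n,l,s,cc=cv2.connectedComponentsWithStats(m.astype(np.uint8))
    for i in range(1,n):
        if s[i,4]>15: print(c,"rim?",s[i],rect(W,l==i))
    m=(W[...,0]>.35)&(W[...,0]<.7)&(W[...,1]>-.5)&(W[...,1]<-.24)&(Z>.01)&(Z<.08)
    n,l,s,cc=cv2.connectedComponentsWithStats(m.astype(np.uint8))
    for i in range(1,n):
        if s[i,4]>30: print(c,"obj",s[i],rect(W,l==i),np.percentile(Z[l==i],[50,98]),W[l==i].mean(0))
E
```

```text
tray box corners [[0.5417 0.2485 0.09  ]
 [0.4046 0.0159 0.09  ]]
top handle? [161 242  50  10 335] ((0.47682276368141174, 0.1378973126411438), (0.10411418974399567, 0.014241802506148815), 85.74114990234375) [0.4772 0.1365 0.1414]
top rim? [120 146   3  62  77] ((0.6308639645576477, 0.29383233189582825), (0.003404039889574051, 0.13766589760780334), 88.44092559814453)
top rim? [118 209   3  55  69] ((0.49726417660713196, 0.297872930765152), (0.004240954760462046, 0.12063196301460266), 88.80513000488281)
top rim? [139 215  99  61 755] ((0.47770625352859497, 0.137370303273201), (0.22049573063850403, 0.12010742723941803), 85.24036407470703)
top rim? [117 267   3  35  44] ((0.39009228348731995, 0.2992466986179352), (0.0030650717671960592, 0.07626717537641525), 87.14871978759766)
top obj [395 197  18  16 229] ((0.5664794445037842, -0.3634685277938843), (0.036786533892154694, 0.036436956375837326), 88.16898345947266) [0.0376 0.0471] [ 0.5665 -0.3597  0.0352]
top obj [388 248  16  15 177] ((0.4437811076641083, -0.34366756677627563), (0.033122409135103226, 0.03614424169063568), 14.47381782531
[... 290 characters left out ...]
0.01612837053835392, 0.35000890493392944), 87.86885070800781)
side rim? [202 176  32  39 145] ((0.5341997146606445, 0.14125922322273254), (0.03525571525096893, 0.21253593266010284), 4.738161087036133)
side rim? [171 179  40  47 355] ((0.4491519331932068, 0.14044837653636932), (0.2249339073896408, 0.06576265394687653), 85.41371154785156)
side obj [313 331  20  26 413] ((0.5658169388771057, -0.3692573010921478), (0.032876793295145035, 0.03522634133696556), 76.9045181274414) [0.0321 0.0448] [ 0.5627 -0.3731  0.0311]
side obj [246 349  21  18 307] ((0.44245272874832153, -0.34724926948547363), (0.03151838481426239, 0.03607575222849846), 70.60205841064453) [0.0236 0.028 ] [ 0.4412 -0.3506  0.0219]
```

```bash
python3 - <<'E'
from h import *
np.set_printoptions(precision=3,suppress=True)
for c in ["top","side"]:
    d=eyes.get_image(c); W=cloud(d).reshape(-1,3)
    for y0 in np.arange(.25,.85,.1):
        for x0 in np.arange(-.1,.8,.15):
            m=(W[:,0]>x0)&(W[:,0]<x0+.15)&(W[:,1]>y0)&(W[:,1]<y0+.1)
            if m.sum()>20: print(c,"x%.2f y%.2f n%d zmax%.2f"%(x0,y0,m.sum(),np.percentile(W[m,2],99)))
for yaw in [-4.5,175.5]:
    y=np.radians(yaw)
    for p in [(.40,.1375,.42),(.4775,.1375,.42),(.4775,.1375,.279),(.52,-.15,.227),(.52,-.15,.42)]:
        q=env.solve_ik(np.array(p),down(y)); print(yaw,p,q)
E
```

```text
top x-0.10 y0.25 n815 zmax-0.82
top x0.05 y0.25 n609 zmax-0.82
top x0.20 y0.25 n356 zmax0.12
top x0.35 y0.25 n2148 zmax0.12
top x0.50 y0.25 n2318 zmax0.13
top x0.65 y0.25 n2645 zmax0.23
top x-0.10 y0.35 n830 zmax-0.82
top x0.05 y0.35 n645 zmax-0.72
top x0.20 y0.35 n384 zmax0.01
top x0.35 y0.35 n2421 zmax0.05
top x0.50 y0.35 n2381 zmax0.01
top x0.65 y0.35 n4093 zmax0.26
top x-0.10 y0.45 n816 zmax-0.82
top x0.05 y0.45 n566 zmax-0.72
top x0.20 y0.45 n267 zmax0.01
top x0.35 y0.45 n1787 zmax0.05
top x0.50 y0.45 n1828 zmax0.06
top x0.65 y0.45 n2218 zmax0.25
top x-0.10 y0.55 n803 zmax-0.82
top x0.05 y0.55 n606 zmax-0.81
top x-0.10 y0.65 n796 zmax-0.82
top x0.05 y0.65 n611 zmax-0.81
top x0.20 y0.65 n1103 zmax-0.05
top x0.35 y0.65 n1718 zmax-0.05
top x-0.10 y0.75 n781 zmax-0.82
top x0.05 y0.75 n594 zmax-0.81
top x0.35 y0.75 n127 zmax-0.22
side x0.05 y0.25 n175 zmax-0.78
side x0.20 y0.25 n1417 zmax0.11
side x0.35 y0.25 n2386 zmax0.12
side x0.50 y0.25 n1586 zmax0.12
side x0.65 y0.25 n2319 zmax0.22
side x0.05 y0.35 n904 zmax-0.70
side x0.20 y0.35 n876 zmax0.00
side x0.35 y0.35 n471 zmax0.00
side
[... 547 characters left out ...]
 (0.4775, 0.1375, 0.42) [-0.805  0.276  0.52   1.943 -0.166  0.964 -0.284]
-4.5 (0.4775, 0.1375, 0.279) [-0.706  0.501  0.422  2.05  -0.329  0.655 -0.145]
-4.5 (0.52, -0.15, 0.227) [-0.287  0.725  0.653  1.965 -0.689  0.686  0.722]
-4.5 (0.52, -0.15, 0.42) [-0.5    0.465  0.933  1.85  -0.43   1.043  0.526]
175.5 (0.4, 0.1375, 0.42) [-0.448  0.125  0.011  2.087 -0.002  0.929  2.627]
175.5 (0.4775, 0.1375, 0.42) [-0.343  0.258 -0.033  1.918  0.01   0.965  2.682]
175.5 (0.4775, 0.1375, 0.279) [-0.212  0.477 -0.197  2.022  0.148  0.656  2.558]
175.5 (0.52, -0.15, 0.227) [-0.539  0.973  1.082  1.977 -1.108  0.954 -2.086]
175.5 (0.52, -0.15, 0.42) [-0.594  0.544  1.1    1.854 -0.548  1.087 -2.504]
```

```bash
python3 - <<'E'
from h import *
np.set_printoptions(precision=4,suppress=True)
env.move_j(np.array([-.4,.1,0,2.05,0,.98,-.42]))
o=env.get_obs(); print(o["t"],o["tcp_pos"],o["tool_rot"],o["gripper_width"])
d=eyes.get_image("wrist"); cv2.imwrite("pics/w1.png",d["img"]); W=cloud(d); Z=W[...,2]
print("cam",-np.array(d["R"]).T@np.array(d["t"]), np.array(d["R"])[2],(d["depth"]>0).mean())
np.savez("w1.npz",W=W)
reg=(W[...,0]>.35)&(W[...,0]<.62)&(W[...,1]>-.02)&(W[...,1]<.275)
for a,b in [(.128,.152),(.086,.102)]:
    m=(Z>a)&(Z<b)&reg
    n,l,s,cc=cv2.connectedComponentsWithStats(m.astype(np.uint8))
    for i in range(1,n):
        if s[i,4]>100: print(a,s[i],rect(W,l==i),np.median(Z[l==i]))
E
```

```text
3.0083 [0.4095 0.1252 0.4442] [[ 0.0181  0.9998  0.0108]
 [ 0.9998 -0.0181  0.0048]
 [ 0.005   0.0107 -0.9999]] 1.002355032286333
cam [0.412  0.1987 0.4244] [ 0.0046 -0.2768 -0.9609] 0.9962542517006803
0.128 [ 335  124   30  114 1954] ((0.4779110252857208, 0.13924415409564972), (0.10295409709215164, 0.014558554627001286), 85.6773681640625) 0.1408978735917091
0.086 [ 277   56  138  218 4660] ((0.4770149290561676, 0.13888275623321533), (0.22019228339195251, 0.11976057291030884), 85.3682861328125) 0.09263382352417265
```

View pics/w1.png

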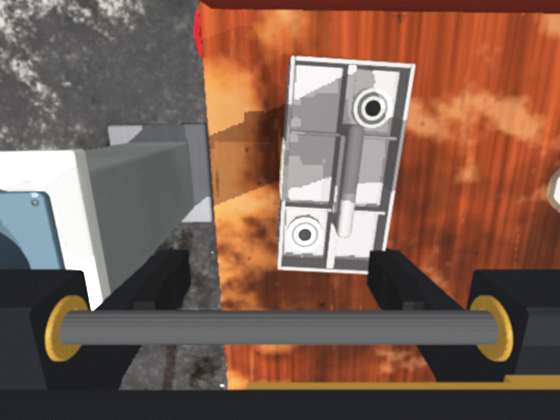

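The wrist view shows the tray at (277–415, 56–272) and the handle bar around (350,180). The three views agree within about 2 mm: centre (0.4775, 0.139), yaw −4.5°, handle top 0.141. I'll grasp and lift.

```bash
python3 - <<'E'
from h import *
np.set_printoptions(precision=4,suppress=True)
R=down(np.radians(-4.5)); C=np.array([.4776,.1385])
print(hand.open_jaws()); env.goto(np.r_[C,.40],R)
env.move_straight(np.r_[C,.30]); env.move_straight(np.r_[C,.279],velocity=.05)
o=env.get_obs(); print(o["tcp_pos"],o["contact_force"])
hand.grab(); o=env.get_obs(); print(o["t"],o["gripper_width"]*88,o["gripper_force"],o["contact_force"],o["tcp_pos"])
env.move_straight(np.r_[C,.289],velocity=.03); o=env.get_obs(); print(o["gripper_width"]*88,o["contact_force"],o["wrist_torque"])
env.move_straight(np.r_[C,.40],velocity=.1); env.dwell(.3)
o=env.get_obs(); print(o["t"],o["tcp_pos"],o["gripper_width"]*88,o["contact_force"],o["wrist_torque"],o["joint_positions"])
d=eyes.get_image("side"); im=d["img"]
d2=eyes.get_image("top")
cv2.imwrite("pics/lift.png",np.hstack([cv2.resize(im[60:300,80:320],(380,380)),cv2.resize(d2["img"][150:310,90:300],(400,380))]))
W=cloud(d2); Z=W[...,2]; np.savez("top_lift.npz",W=W)
E
```

```text
False
[0.4776 0.1385 0.2788] [-0.0865 -0.2559 -0.8419]
6.1917 13.721405644627804 29.9994352273643 [-1.0622 -0.0969  0.6994] [0.4776 0.1385 0.279 ]
13.538143845235973 [-0.4961 -0.6323 -4.6262] [-0.0812  0.0619  0.035 ]
8.2333 [0.4776 0.1385 0.3997] 13.594411138553541 [ 0.6963 -0.3605 -4.6574] [-0.0452  0.0203  0.0252] [-0.3912  0.2828  0.022   1.9416 -0.0077  0.9178 -0.444 ]
```

View pics/lift.png

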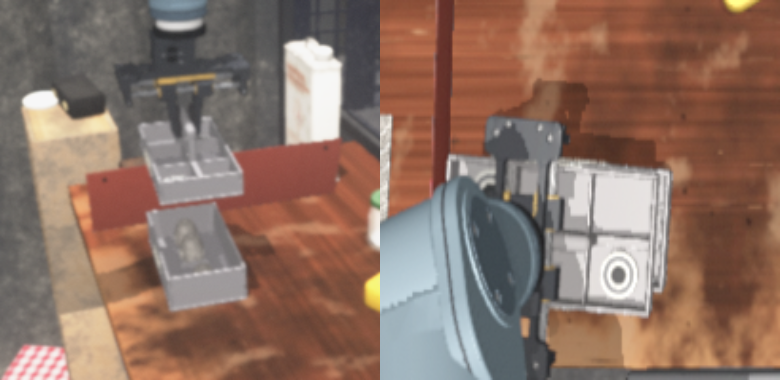

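The side crop shows the upper tray hanging level above the lower one, which stayed put. The weight is 4.7 N, which fits the tray plus bearings. I'll set it down on the clear bench.

```bash
python3 - <<'E'
from h import *
np.set_printoptions(precision=4,suppress=True)
P=np.array([.525,-.15]); R=down(np.radians(-4.5))
env.move_straight(np.r_[P,.40],R,velocity=.12)
env.move_straight(np.r_[P,.24],velocity=.08)
env.move_straight(np.r_[P,.230],velocity=.03)
f0=env.get_obs()["contact_force"][2]
z=.230
while z>.223:
    z-=.001; env.move_straight(np.r_[P,z],velocity=.02)
    f=env.get_obs()["contact_force"][2]; print(round(z,4),round(f-f0,2))
    if f-f0>3.5: break
env.dwell(.2); hand.open_jaws(); env.dwell(.2)
o=env.get_obs(); print(o["t"],o["tcp_pos"],o["contact_force"],o["gripper_width"])
env.move_straight(np.r_[P,.30],velocity=.12)
# look down into the lower tray
env.goto(np.array([.40,.10,.444]),R)
d=eyes.get_image("wrist"); cv2.imwrite("pics/w2.png",d["img"]); W=cloud(d); Z=W[...,2]; np.savez("w2.npz",W=W)
print([(b.round(),c) for b,c in boxes("wrist","chuck_1")])
reg=(W[...,0]>.35)&(W[...,0]<.62)&(W[...,1]>-.02)&(W[...,1]<.275)
for a,b in [(.050,.066),(.034,.0505)]:
    m=(Z>a)&(Z<b)&reg
    n,l,s,cc=cv2.connectedComponentsWithStats(m.astype(np.uint8))
    for i in range(1,n):
        if s[i,4]>60: print(a,s[i],rect(W,l==i),np.percentile(Z[l==i],[50,98]))
print(env.get_obs()["t"])
E
```

```text
0.229 -0.67
0.228 -0.48
0.227 0.6
0.226 12.09
16.1167 [ 0.525 -0.15   0.226] [1.6234 0.4378 0.0098] 1.00235101527842
[(array([321., 184., 353., 214.]), 0.67), (array([322.,  53., 361.,  91.]), 0.64), (array([323., 102., 358., 132.]), 0.64)]
0.05 [ 291   30  119  204 3009] ((0.4779149293899536, 0.1387353539466858), (0.21924465894699097, 0.11804839223623276), 85.4392318725586) [0.0573 0.0593]
0.034 [ 295   35  109  195 1619] ((0.47866228222846985, 0.13843689858913422), (0.21325957775115967, 0.11025898903608322), 85.46024322509766) [0.0425 0.0501]
0.034 [329  53  32  34 793] ((0.4833427369594574, 0.21332477033138275), (0.03408380225300789, 0.03414476290345192), 87.45917510986328) [0.0455 0.0485]
0.034 [327 101  31  32 700] ((0.4795896112918854, 0.1635047346353531), (0.0340229831635952, 0.03409087285399437), 21.3984375) [0.0455 0.0483]
0.034 [290 112   2  85 136] ((0.4170233905315399, 0.12588106095790863), (0.09542790800333023, 0.001240151934325695), 85.97329711914062) [0.0415 0.0491]
0.034 [324 187  29  28 576] ((0.47119879722595215, 0.06480290740728378), (0.03457021340727806, 0.0322481133043766), 28.04383659362793) [0.0455 0.0486]
18.1833
```

View pics/w2.png

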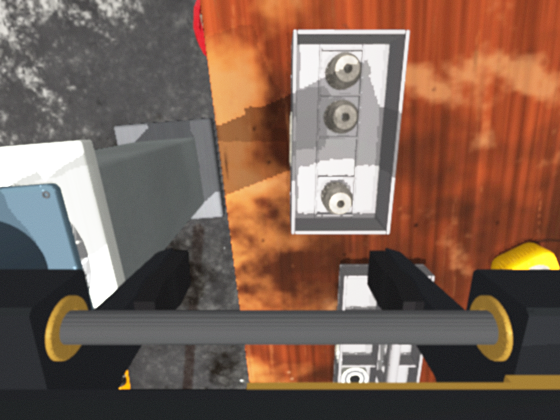

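The wrist view shows the lower tray with chucks at (345,69), (341,116) and (338,197). The gap at about (338,155) is pocket 1, so the target is about (0.476, 0.114). The upper tray is on the bench at the bottom. The fully open fingers measure 123 mm over their backs and the inner width is 110 mm, so I'll release with the jaws turned 45° to the row and the tips above the 10 mm ribs. Next I'll measure the chuck.

```bash
python3 - <<'E'
from h import *
np.set_printoptions(precision=4,suppress=True)
S=np.array([.566,-.367]); T=np.array([.4758,.1138])
for yaw in [40.5,-49.5]:
    r=np.radians(yaw)
    for p in [np.r_[S,.178],np.r_[S,.34],np.r_[T,.34],np.r_[T,.18]]: print(yaw,p,env.solve_ik(p,down(r)))
yaw=np.radians(-49.5); R=down(yaw)
env.goto(np.r_[S-.04*R[:2,0],.38],R)
res=[]
for k in range(2):
    if k: env.move_straight(np.r_[S-.05*R[:2,0]+.03*R[:2,1],.34],R)
    d=eyes.get_image("wrist"); W=cloud(d); Z=W[...,2]
    b=[(b.round(1),round(c,2)) for b,c in boxes("wrist","spare_chuck")]; print(b)
    if b: q=b[0][0]; print("box mid @z.022",at_z(d,(q[0]+q[2])/2,(q[1]+q[3])/2,.022))
    dd=np.hypot(W[...,0]-S[0],W[...,1]-S[1])
    for lo,hi in [(.003,.06),(.03,.06),(.041,.05)]:
        m=(dd<.05)&(Z>lo)&(Z<hi); print(lo,m.sum(),rect(W,m)[:2],np.percentile(Z[m],[50,98]))
    m=(dd<.08)&(dd>.05); print("bench",np.nanmedian(Z[m]))
    cv2.imwrite(f"pics/c{k}.png",d["img"])
print(env.get_obs()["t"])
E
```

```text
40.5 [ 0.566 -0.367  0.178] [ 0.3883  0.8678  0.1822  1.5801 -0.2128  0.7133  1.3756]
40.5 [ 0.566 -0.367  0.34 ] [ 0.2984  0.6636  0.3207  1.5342 -0.2356  0.9821  1.3937]
40.5 [0.4758 0.1138 0.34  ] [-0.3832  0.3552  0.0682  2.0161 -0.034   0.7713  0.412 ]
40.5 [0.4758 0.1138 0.18  ] [-0.3565  0.652   0.037   2.0733 -0.0555  0.4172  0.4305]
-49.5 [ 0.566 -0.367  0.178] [ 0.3014  0.8854  0.3158  1.5861 -0.3691  0.7295 -0.0779]
-49.5 [ 0.566 -0.367  0.34 ] [ 0.1758  0.6975  0.5162  1.5425 -0.3852  1.0042 -0.0635]
-49.5 [0.4758 0.1138 0.34  ] [-0.4447  0.3563  0.1428  2.0196 -0.0714  0.7703 -1.1234]
-49.5 [0.4758 0.1138 0.18  ] [-0.3887  0.6534  0.0772  2.0752 -0.1161  0.4169 -1.0851]
[(array([261.7, 129.8, 295.6, 166.4]), 0.59)]
box mid @z.022 [ 0.5673 -0.3647  0.022 ]
0.003 1081 ((0.5687007904052734, -0.3632632791996002), (0.03744683787226677, 0.03764255717396736)) [0.0402 0.0444]
0.03 886 ((0.5680595636367798, -0.3637765645980835), (0.0343264564871788, 0.0341830775141716)) [0.0416 0.0445]
0.041 506 ((0.5682979226112366, -0.3636842370033264), (0.025930479168891907, 0.02618977054953575)) [0.0428 0.0447]
bench 0.2839385978544773
[(array([224.9, 113.9, 265.6, 160.9]), 0.57)]
box mid @z.022 [ 0.5687 -0.3643  0.022 ]
0.003 1475 ((0.5684202909469604, -0.36389458179473877), (0.03722644969820976, 0.037869103252887726)) [0.0399 0.0443]
0.03 1188 ((0.5680016875267029, -0.3637954592704773), (0.03453140705823898, 0.034294139593839645)) [0.0417 0.0443]
0.041 673 ((0.5683181285858154, -0.36389416456222534), (0.026223285123705864, 0.02605590596795082)) [0.0427 0.0445]
bench 0.0020457076694450523
20.7417
```

View pics/c0.png

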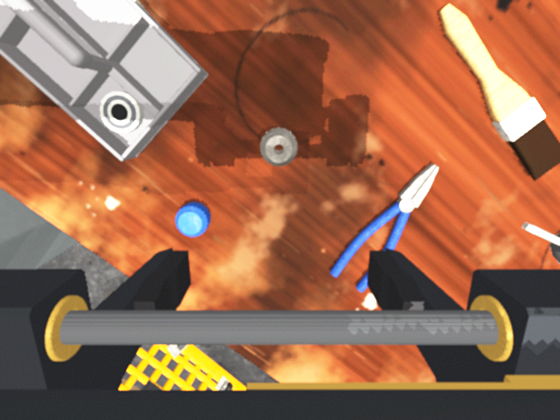

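The wrist view shows the chuck at (279,146), 26 mm across at the top and 44.5 mm high, at (0.5682, −0.3638) in both places. The cap at (192,219) is well clear. I'll pick it up and place it.

```bash
python3 - <<'E'
from h import *
np.set_printoptions(precision=4,suppress=True)
S=np.array([.5682,-.3638]); T=np.array([.4757,.1139]); R=down(np.radians(-49.5))
env.goto(np.r_[S,.26],R); env.move_straight(np.r_[S,.178],R,velocity=.08)
print(env.get_obs()["contact_force"]); hand.grab(); o=env.get_obs(); print(o["t"],o["gripper_width"]*88,o["contact_force"],o["gripper_force"])
env.move_straight(np.r_[S,.34],velocity=.12)
o=env.get_obs(); print(o["gripper_width"]*88,o["contact_force"])
env.move_straight(np.r_[T,.34],R,velocity=.18)
env.move_straight(np.r_[T,.25],velocity=.1)
o=env.get_obs(); print(o["t"],o["tcp_pos"],o["gripper_width"]*88,o["contact_force"],o["wrist_torque"])
d=eyes.get_image("top"); s=eyes.get_image("side")
cv2.imwrite("pics/pre.png",np.hstack([cv2.resize(s["img"][100:300,120:320],(400,400)),cv2.resize(d["img"][180:300,120:240],(400,400))]))
E
```

```text
[ 0.0102 -0.2466 -1.0506]
23.2333 36.043419542183614 [-0.8626 -0.2517  0.3016] 29.980846313171412
35.91246647229422 [ 0.4724  0.1194 -2.0531]
28.6333 [0.476  0.1139 0.2505] 35.9520613021044 [-0.4378 -1.1559 -1.1186] [-0.0318  0.1111  0.0114]
```

View pics/pre.png

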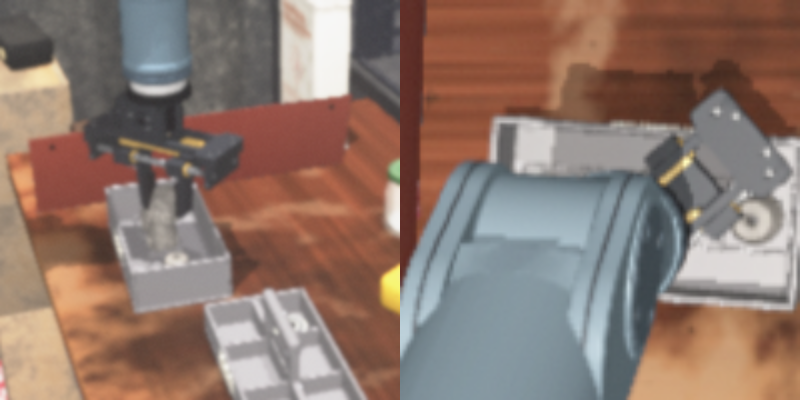

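The side and top crops show the chuck held above the gap in the lower tray, with its neighbours and the upper tray untouched. I'll lower until contact.

```bash
python3 - <<'E'
from h import *
np.set_printoptions(precision=4,suppress=True)
T=np.array([.4757,.1139]); R=down(np.radians(-49.5))
env.move_straight(np.r_[T,.198],velocity=.08); env.move_straight(np.r_[T,.187],velocity=.03)
o=env.get_obs(); print(o["tcp_pos"],o["contact_force"],o["gripper_width"]*88)
f0=o["contact_force"][2]; z=.187
while z>.1805:
    z-=.001; env.move_straight(np.r_[T,z],velocity=.02)
    o=env.get_obs(); f=o["contact_force"]; print(round(z,4),round(f[2]-f0,2),f[:2])
    if f[2]-f0>2.5: break
env.dwell(.1); hand.open_jaws(); env.dwell(.1)
o=env.get_obs(); print(o["t"],o["contact_force"],o["gripper_width"])
env.move_straight(np.r_[T,.26],velocity=.1)
env.move_straight(np.r_[T+[-.03,-.06],.40],R,velocity=.2)
d=eyes.get_image("wrist"); cv2.imwrite("pics/w3.png",d["img"]); W=cloud(d); Z=W[...,2]
print([(b.round(),round(c,2)) for b,c in boxes("wrist","chuck_1")])
reg=(W[...,0]>.35)&(W[...,0]<.62)&(W[...,1]>.0)&(W[...,1]<.275)
m=(Z>.034)&(Z<.0505)&reg
n,l,s,cc=cv2.connectedComponentsWithStats(m.astype(np.uint8))
for i in range(1,n):
    if s[i,4]>150:
        print(s[i],rect(W,l==i),np.percentile(Z[l==i],[50,98]))
        t=(l==i)&(Z>.0445); print("   top",t.sum(),rect(W,t))
m=(Z>.052)&(Z<.064)&reg; print("rim",rect(W,m))
print(env.get_obs()["t"])
E
```

```text
[0.4756 0.1138 0.1869] [-0.131  -0.3755 -2.605 ] 35.84848695290502
0.186 0.3 [ 0.3132 -0.3173]
0.185 0.27 [0.9936 1.1904]
0.184 0.21 [1.0694 0.1894]
0.183 1.52 [0.1455 0.18  ]
0.182 1.58 [0.6063 0.051 ]
0.181 13.34 [-3.0078 -0.9748]
32.6333 [-0.3489 -0.2164 -0.9572] 0.9971180452315301
[(array([161.,  29., 205.,  79.]), 0.9), (array([202.,  70., 238., 108.]), 0.85), (array([272., 143., 306., 177.]), 0.84)]
[ 111    0  240  220 2136] ((0.47779035568237305, 0.13861435651779175), (0.21437419950962067, 0.11082374304533005), 85.44575500488281) [0.0424 0.0502]
   top 803 ((0.4778359532356262, 0.1389894187450409), (0.213302880525589, 0.11082494258880615), 85.42595672607422)
[ 162   30   37   41 1075] ((0.4845455586910248, 0.21216867864131927), (0.0343952476978302, 0.033445194363594055), 7.528580665588379) [0.0457 0.0485]
   top 633 ((0.4838159382343292, 0.21345359086990356), (0.026526199653744698, 0.026776429265737534), 29.78377914428711)
[201  71  36  37 950] ((0.47993752360343933, 0.16367341578006744), (0.03407314792275429, 0.03452044725418091), 53.16474151611328) [0.0456 0.0485]
   top 561 ((0.48012775182724, 0.16318948566913605), (0.02658686973154545, 0.0260721817612648), 37.890228271484375)
[237 108  35  36 866] ((0.47589996457099915, 0.11371313035488129), (0.034049730747938156, 0.03407614305615425), 84.56684875488281) [0.0456 0.0484]
   top 510 ((0.4756189286708832, 0.11383311450481415), (0.026730965822935104, 0.026723770424723625), 84.42198944091797)
[272 144  34  33 789] ((0.4723298251628876, 0.06400138139724731), (0.03484412655234337, 0.03373328223824501), 2.5929107666015625) [0.0457 0.0484]
   top 464 ((0.472041517496109, 0.06427903473377228), (0.026087762787938118, 0.02610163576900959), 68.01969146728516)
rim ((0.47795042395591736, 0.13879412412643433), (0.22003184258937836, 0.11835210770368576), 85.43928527832031)
34.6
```

View pics/w3.png

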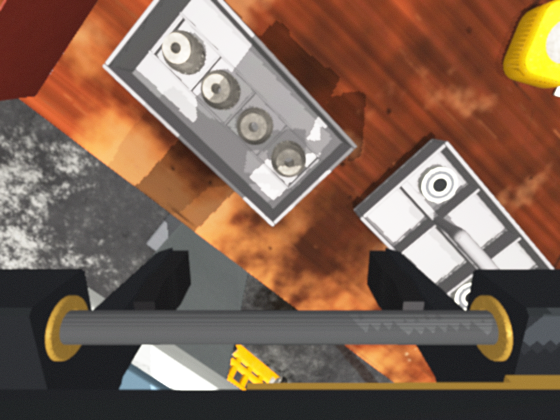

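Four equal chucks now stand in a row (183,50), (220,89), (254,125), (289,160). All their tops are at 0.0484, with the spare within 1 mm of pocket 1, and the lower tray hasn't moved. Next I'll measure the upper tray on the bench and regrasp it.

```bash
python3 - <<'E'
from h import *
np.set_printoptions(precision=4,suppress=True)
R=down(np.radians(-4.5))
env.goto(np.array([.50,-.18,.38]),R)
d=eyes.get_image("wrist"); W=cloud(d); Z=W[...,2]
reg=(W[...,0]>.42)&(W[...,0]<.63)&(W[...,1]>-.29)&(W[...,1]<-.02)
m=(Z>.082)&(Z<.1)&reg; h=rect(W,m); print("handle",h,np.median(Z[m]))
m=(Z>.034)&(Z<.048)&reg; r=rect(W,m); print("rim",r)
print(boxes("wrist","bearing_1"))
P=np.array(h[0]); 
a=h[2] if h[1][0]>h[1][1] else h[2]+90
a=(a%180)-90; print("yaw",a,P)
if np.hypot(*(P-[.5253,-.1497]))<.008 and abs(a+4.5)<3:
    R=down(np.radians(a))
    env.goto(np.r_[P,.29],R); env.move_straight(np.r_[P,.227],R,velocity=.08)
    print(env.get_obs()["contact_force"]); hand.grab(); o=env.get_obs(); print(o["gripper_width"]*88,o["contact_force"])
    env.move_straight(np.r_[P,.237],velocity=.03); env.move_straight(np.r_[P,.40],velocity=.12)
    o=env.get_obs(); print(o["t"],o["gripper_width"]*88,o["contact_force"],o["wrist_torque"])
    np.savez("g.npz",P=P,a=a)
E
```

```text
handle ((0.5258828997612, -0.14960244297981262), (0.10318576544523239, 0.014176753349602222), 85.50504302978516) 0.08916157146552668
rim ((0.5258170366287231, -0.15026763081550598), (0.22026897966861725, 0.12161757797002792), 85.4245834350586)
[(array([313.992,  63.588, 352.8  , 109.998]), 0.98), (array([253.624, 206.094, 287.28 , 242.298]), 0.9)]
yaw -4.494956970214844 [ 0.5259 -0.1496]
[0.7625 0.3277 1.2078]
13.396697227135942 [-0.4595  0.5897 -0.0972]
40.4417 13.753040335004536 [ 0.3342  0.1673 -5.7638] [-0.0397  0.03    0.0016]
```

```bash
python3 - <<'E'
from h import *
np.set_printoptions(precision=4,suppress=True)
Q=np.array([.4775,.1389]); R=down(np.radians(-4.5))
env.move_straight(np.r_[Q,.40],R,velocity=.15)
env.move_straight(np.r_[Q,.31],velocity=.1); env.dwell(.2)
env.move_straight(np.r_[Q,.288],velocity=.04)
o=env.get_obs(); f0=o["contact_force"]; print(o["t"],o["tcp_pos"],f0); z=.288
while z>.2775:
    z-=.0015 if z>.2815 else .001; env.move_straight(np.r_[Q,z],velocity=.025)
    f=env.get_obs()["contact_force"]-f0; print(round(z,4),f)
    if f[2]>3.5: break
print(env.get_obs()["t"],env.get_obs()["tcp_pos"])
E
```

```text
44.4917 [0.4776 0.1388 0.288 ] [ 0.1616 -0.8484 -4.8858]
0.2865 [-0.1657  0.418   0.1504]
0.285 [-1.2392  0.7105 -0.6053]
0.2835 [-0.3202  1.3429  0.8195]
0.282 [-0.766   0.9669 -0.6757]
0.2805 [0.4705 0.5866 0.1701]
0.2795 [ 0.1342  0.4822 -0.4897]
0.2785 [-2.4065  1.2742  6.8529]
46.2417 [0.4776 0.1389 0.2789]
```

Contact came exactly at seated height (0.279), so I'll release, retreat and check.

```bash
python3 - <<'E'
from h import *
np.set_printoptions(precision=4,suppress=True)
Q=np.array([.4775,.1389]); R=down(np.radians(-4.5))
hand.open_jaws(); env.dwell(.2); env.move_straight(np.r_[Q,.36],velocity=.1)
env.goto(np.array([.42,.06,.43]),R); o=env.get_obs(); print(o["t"],o["contact_force"])
d=eyes.get_image("wrist"); cv2.imwrite("pics/w4.png",d["img"]); W=cloud(d); Z=W[...,2]
print([(b.round(),round(c,2)) for b,c in boxes("wrist","bearing_1")])
reg=(W[...,0]>.35)&(W[...,0]<.62)&(W[...,1]>-.02)&(W[...,1]<.275)
for a,b in [(.128,.152),(.086,.102)]:
    m=(Z>a)&(Z<b)&reg
    n,l,s,cc=cv2.connectedComponentsWithStats(m.astype(np.uint8)); i=1+s[1:,4].argmax(); m=l==i
    print(a,rect(W,m),np.median(Z[m]),"slopes",np.linalg.lstsq(np.c_[W[m][:,:2],np.ones(m.sum())],Z[m],rcond=None)[0])
print(env.get_obs()["t"])
E
```

```text
49.125 [ 0.5702  0.0052 -0.8972]
[(array([344.,   3., 386.,  55.]), 0.6), (array([282., 160., 315., 199.]), 0.58)]
0.128 ((0.47822052240371704, 0.13879704475402832), (0.102595254778862, 0.014437412843108177), 85.48873138427734) 0.14098036231233974 slopes [ 0.3107 -0.0245 -0.0047]
0.086 ((0.4767211675643921, 0.12708771228790283), (0.1957644820213318, 0.11974422633647919), 85.68423461914062) 0.09274766399488021 slopes [-0.0065 -0.0005  0.0954]
49.225
```

View pics/w4.png

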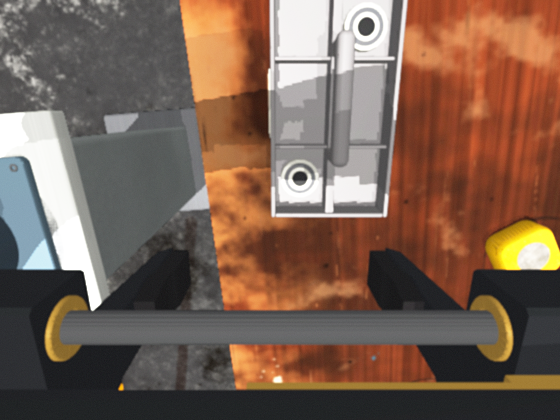

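The upper tray is back on the lower one, with bearings at (366,26) and (299,178). The handle is at its original spot and height (0.141) and the rim is level at 0.0927, as before. I'll hand it in.

```bash
python3 -c "
from workcell import env
print(env.finish_job())"
```

```text
the job is handed in; nothing more can be done
None
```

The spare chuck stands upright in pocket 1, the upper tray is back on the lower one, level and seated with both bearings in it, and the job is handed in (robot clock about 49 s of 72 s; the hand-in call returned no verdict).

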